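Lock the lid of the welding-rod canister

ROBOT

A 6-joint arm with a two-finger parallel gripper is mounted at the origin on a cart in front of the work surface, level with it; the furniture and walls round the work are solid. World frame = base frame: x ahead of the robot, y to its left, z up, the work surface at z = 0. Lengths are in m, angles in rad, forces in N, time in s.
With the tool pointing down it reaches from about 0.35 to 0.925 m from the base axis. Payload 6.4 kg.
Tool frame: the origin (TCP) lies midway between the tips of the shut fingers; the grasp point (between the pads) lies 19 mm behind it; z points along the fingers, y is the line along which they close (so a half turn about z gives the same grasp; the last joint's range is limited). The gripper opens to 85 mm and grips with 20 to 120 N. Pads are 22 mm wide; open, the fingers measure 114 mm over their backs; the gripper's body (76 mm by 85 mm) begins 54 mm behind the grasp point. The pads swing forward as they close: fully open they stand 13 mm farther back than shut.
Start: joints at [1.146, 0.245, 1.558, -0, 1.339, -0.174], TCP at [0.161, 0.63, 0.231] pointing down, gripper open.
Joint ranges: [-3.13, 3.13], [-1.02, 2.26], [0.13, 2.54], [-0.95, 4.09], [0.21, 2.88], [-2.74, 2.74]. Speed limits (rad/s): [2.57, 2.57, 3.14, 3.14, 3.14, 3.14].

INTERFACE

Orientations are given as a unit quaternion [w, x, y, z].
In Python, from station import robot gives the robot as it stands.
- The arm moves only by the tool play_rows, never from a script. Its argument "series" is text: rows parted by semicolons, each of 7 numbers parted by spaces: the shift along the world's x, y, z in units of 25 mm (1.0 is 25 mm), then the turn, a rotation vector about the world's x, y, z in units of 5 degrees (1.0 is 5 degrees), then the opening, from 0 (shut) to 1 (fully open). A call has 1 to 8 rows; each row shifts and turns the commanded pose from where the row before left it; what a row does not reach is not made up. A row lasts 1/10 s, in which the tool goes at most 50 mm and 8.59 degrees, less where a joint would pass 70% of its speed; a pose out of reach is approached as far as the arm can. A call is refused whole if a number of a shift passes 1 or a number of a turn 1, either way. A call with a gripper value outside its range is refused whole. The fingers move at their own pace and stop on an object; "newtons" is the grip in N (left out, the last holds). Time passes only in rows, so rows that do not move let the fingers close. It gives the time, the measured TCP pose, the force, the opening and the grip force at its end, in the units of the state.
- robot.get_state(): the state, without advancing time (a new reading comes with each control period).
- robot.read_camera(name): name is "scene" or "top"; returns the picture (420x560x3 uint8, red, green, blue); there is no depth.
- robot.calibration(name): a dict with "intrinsics" (3x3 intrinsics, pixels), "cam_to_world" (4x4, takes a point from camera to world coordinates). Camera axes: x right, y down, z forward; pixel columns grow to the right and rows downward; lengths in m; the calibration is good to about 2 mm. A picture is of the moment at which its call begins. calibration takes no time and is no camera call.
- robot.hand_in(): hands the job in; it is judged then, once.
The state is a dict: "clock": time; "joint_positions": joint angles; "qvel": joint speeds; "joint_torque": joint torques, N m; "ee_pos": TCP position; "tcp_rot": TCP orientation; "wrist_force": force on the tool from outside, world axes, zero at the start; "moment": the same for the moment, N m; "gripper_width": finger opening in m; "gripper_force": force on a finger pad.
Only numpy, scipy, OpenCV 4.12 (cv2) and the standard library are available. Lean on these libraries where they do the work, as an engineer would, in place of code of your own. Each camera call takes 0.05 s, during which the arm holds its last target. There are 200 camera calls.

TASK

The yellow rod canister has its lid set on but not locked, so the rods will draw damp: take the lid by its grip bar and twist it clockwise, about a quarter turn, until it clicks home past the spring catch, then let go and move clear. Leave the things lying round it where they are.

Things in the scene. Friction and masses are not known exactly. Their poses are not given: they have to be found in the camera images.
- canister_stand: Fixed grey stand holding a yellow round canister, 90 mm thick, that leans 30 degrees from vertical towards the stand's own -x side (robot side), so its lid faces up and to the robot. Origin: on the table straight under the middle of the lid's top face; z up. Base plate 160 mm wide, 10 mm thick, from x -20 to +170 mm. Nothing stands above the lid, whose top face is 0.235 m above the table.
- lid_grip (a point): Middle of the lid's black grip bar, on the lid's turning axis. Bar 78 mm long, 18 mm wide, standing 30 mm proud of the lid's top face (a steel disc 100 mm across); this point is 15 mm above that face, 15 mm below the bar's top. Its frame turns with the lid: z along the axis, out of the canister; x along the bar, with the bar's red end at -x; y across the bar.
- lock_mark (a point): Red mark on the canister's flange (120 mm across, below the lid), 56 mm from the lid's axis. The bar's red end stands beside it when the lid is locked: the bar then lies level, red end to the stand's +y side. A black mark a quarter turn before it, on the low side facing the robot, shows where the red end stands when the lid is just set on.
- lid (a joint): Turn of the lid on its bayonet pins, rad: 0 red end at the black mark, 1.571 hard stop. Starts at 0.15 to 0.4, held by the pins: it cannot be lifted off. Grows clockwise seen looking down on the lid. Turning draws the lid evenly 3 mm down its axis over 1.571. Friction 0.05 N m, stays where left, but at 1.3 to 1.4 a spring catch pushes back (up to 0.2 N m in all), then it snaps over; locked from 1.5 up.
- rod_packet: Flat sleeve of short filler rods, 160x62x7 mm, lying on the table. A bystander. Origin: centre of its underside.
- magnet_square: Steel welding magnet, 23x75x41 mm. A bystander. Origin: centre of its underside.
- soapstone_holder: Wooden marking pen, 122 mm long, 11 mm thick, lying. A bystander. Origin: centre of its underside.
- pent_blank_a: Dark five-sided steel plate, about 115 mm across, 4 mm thick, lying on the table. A bystander. Origin: centre of its underside.
- pent_blank_b: Brown five-sided steel plate of the same size lying on the dark one. A bystander. Origin: centre of its underside.
- gel_jar: Blue jar with a white lid, 78 mm diameter, 74 mm high. A bystander. Origin: centre of its underside.
- hex_nut: Black hex nut, 27 mm across, 13 mm high. A bystander. Origin: centre of its underside.
- hex_bolt: Black hex bolt standing on its head, 21 mm across, 48 mm high. A bystander. Origin: centre of its underside.

How it is judged:
By the outcome, as a careful person would: the job done as asked, in the order asked, and still so for the second after the job is handed in, with the robot touching nothing.
It also fails if it takes over 32 s, if anything falls off the work surface, if the arm or the gripper's body presses on something with over 40 N, if the wrist force passes 120 N, or if a joint passes its speed limit or range.

## Working session

There is one attempt and no reset: what is moved stays moved. The work goes in short steps, Python scripts to look and compute and a tool call to move; the robot and the scene stay as the last step left them, time stands still between calls to the robot, and variables do not carry over. Pictures are saved under pics/ and viewed, at most 10 in all, crops included, and the job is handed in when it is done.

Besides the shell and the picture viewer there is one more tool, called after "Call:" as name(argument=value, ...) on one line, values as JSON. play_rows: Moves the arm, as the interface text tells. Its arguments: {"type":"object","properties":{"series":{"type":"string"},"newtons":{"type":"number"}},"required":["series"]}

```bash
mkdir -p pics; python3 - <<'E'
from station import robot
import cv2,numpy as np
for n in("scene","top"):
    im=robot.read_camera(n); cv2.imwrite(f"pics/{n}0.png",im[:,:,::-1])
    c=robot.calibration(n); print(n,np.round(c["intrinsics"],1).tolist(),np.round(c["cam_to_world"],3).tolist())
print(robot.get_state())
E
```

```text
scene [[416.0, 0.0, 278.6], [0.0, 416.0, 207.1], [0.0, 0.0, 1.0]] [[-0.675, -0.573, 0.464, 0.097], [-0.738, 0.514, -0.438, 0.416], [0.013, -0.638, -0.77, 0.931], [0.0, 0.0, 0.0, 1.0]]
top [[404.0, 0.0, 279.3], [0.0, 404.0, 208.7], [0.0, 0.0, 1.0]] [[0.004, -0.991, 0.132, 0.436], [-1.0, -0.006, -0.012, -0.006], [0.013, -0.132, -0.991, 1.159], [0.0, 0.0, 0.0, 1.0]]
{'clock': 0.1, 'joint_positions': array([ 1.14593243e+00,  2.45784976e-01,  1.55887789e+00,  1.24747985e-05,
        1.33869530e+00, -1.74108856e-01]), 'qvel': array([ 0.00037522, -0.00223786, -0.00342722, -0.00039938, -0.00027561,
        0.00020448]), 'joint_torque': array([ 7.42922225e-05, -4.30668139e+01, -3.27128577e+01, -1.20879758e-04,
        2.88705487e-03, -1.91811256e-05]), 'ee_pos': array([0.16107811, 0.62921531, 0.2302721 ]), 'tcp_rot': array([-2.66238077e-04,  1.25050678e-01,  9.92149963e-01, -8.41673345e-04]), 'wrist_force': array([-0.04710391, -0.17590744,  0.02897648]), 'moment': array([ 0.03839382, -0.03291815, -0.02173503]), 'gripper_force': 0.0, 'gripper_width': 0.08526240722592239}
```

View pics/scene0.png

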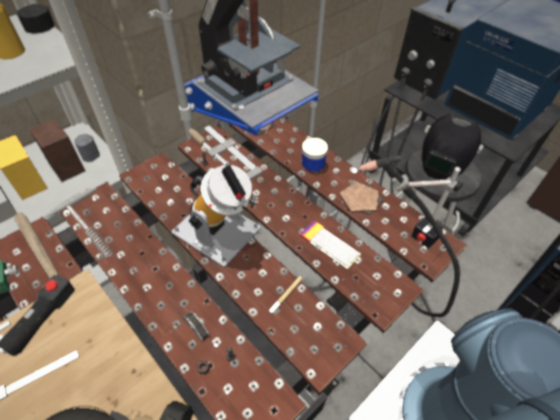

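View pics/top0.png

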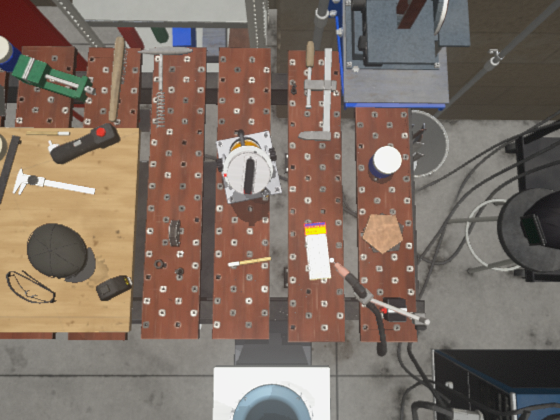

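The canister is near (248,172) in the top view and (227,190) in the scene view. I'll enlarge both.

```bash
python3 - <<'E'
import cv2,numpy as np
a=cv2.imread("pics/top0.png")[125:215,205:295]; b=cv2.imread("pics/scene0.png")[150:260,165:265]
a=cv2.resize(a,(396,396),interpolation=cv2.INTER_CUBIC); b=cv2.resize(b,(400,440),interpolation=cv2.INTER_CUBIC)
o=np.zeros((440,800,3),np.uint8); o[:396,:396]=a;o[:,400:]=b
cv2.imwrite("pics/crop0.png",o)
E
```

```text
(no output)
```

View pics/crop0.png

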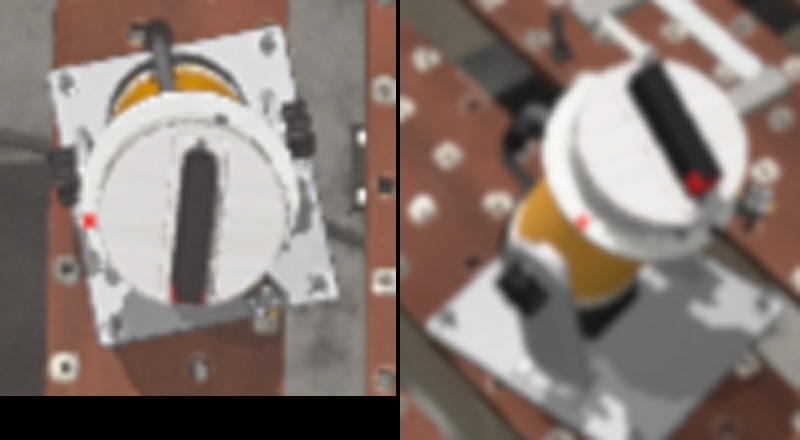

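Both views show the bar with its red end low, and the red lock mark on the left. Crop pixels in the top view: bar ends (201,150) and (188,295), mark (89,221), plate corners (50,72), (338,297), (103,345). In the scene view: bar ends (640,70) and (700,185), mark (582,222). I'll fit the pose from these.

```bash
cat > geo.py <<'E'
import numpy as np
from station import robot
from scipy.spatial.transform import Rotation as R
def proj(n,P):
    c=robot.calibration(n);K=np.array(c["intrinsics"]);T=np.linalg.inv(c["cam_to_world"])
    q=K@(T[:3,:3]@P+T[:3,3]); return q[:2]/q[2]
s,c=.5,3**.5/2
ax=np.array([-s,0,c]); low=np.array([-c,0,-s]); Y=np.array([0,1.,0])
def world(p,v): return R.from_euler('z',p[2]).apply(v)+[p[0],p[1],0]
top=np.array([0,0,.235])
def red(t): return np.cos(t)*low+np.sin(t)*Y
def grip(p,t):  # point, axis, bar direction (to red end)
    r=R.from_euler('z',p[2]); return world(p,top+.015*ax),r.apply(ax),r.apply(red(t))
E
python3 - <<'E'
from geo import *
from scipy.optimize import least_squares
tp=lambda u,v:np.array([205+u/4.4,125+v/4.4]); sc=lambda u,v:np.array([165+(u-400)/4,150+v/4])
obs=lambda p:[("top",top+.03*ax+.037*red(p[3]),tp(188,295)),("top",top+.03*ax-.037*red(p[3]),tp(201,152)),
("top",top-p[4]*ax+.056*Y,tp(89,221)),("scene",top-p[4]*ax+.056*Y,sc(582,222)),
("scene",top+.03*ax+.037*red(p[3]),sc(702,180)),("scene",top+.03*ax-.037*red(p[3]),sc(645,70)),
("top",np.array([.17,.08,.01]),tp(50,72)),("top",np.array([-.02,-.08,.01]),tp(338,297)),("top",np.array([-.02,.08,.01]),tp(103,345))]
f=lambda p:np.concatenate([proj(n,world(p,v))-o for n,v,o in obs(p)])
r=least_squares(f,[.5,.05,.2,.3,.01],loss="soft_l1"); print(r.x.round(4)); print(f(r.x).reshape(-1,2).round(1).tolist())
g=grip(r.x,r.x[3]); print(*[x.round(4) for x in g])
E
```

```text
[0.6396 0.0552 0.2117 0.3068 0.0338]
[[-0.5, 1.4], [0.0, 2.8], [-0.3, -0.4], [-0.7, -1.3], [2.3, -1.6], [0.4, -2.9], [-1.4, -0.7], [0.1, -0.2], [-1.1, 0.1]]
[0.6323 0.0536 0.248 ] [-0.4888 -0.1051  0.866 ] [-0.8706  0.1217 -0.4767]
```

```bash
cat > ov.py <<'E'
from geo import *
import cv2
def overlay(p,t,tag,dst,h=.034):
    o=np.zeros((440,800,3),np.uint8)
    for n,u0,v0,du,X in(("top",205,125,95,0),("scene",175,150,95,400)):
        im=cv2.imread(f"pics/{n}{tag}.png")[v0:v0+du,u0:u0+du]; k=4.2
        im=cv2.resize(im,(399,399),interpolation=cv2.INTER_CUBIC)
        P=lambda v:tuple(int(q) for q in ((proj(n,world(p,v))-[u0,v0])*k).round())
        b=red(t);w=np.cross(ax,b)
        for hh,col in((.03,(0,255,0)),(0,(255,255,0))):
            q=[P(top+hh*ax+i*.039*b+j*.009*w) for i,j in((1,1),(1,-1),(-1,-1),(-1,1))]
            cv2.polylines(im,[np.array(q)],True,col,1)
        for r,z,col in((.05,0,(255,0,0)),(.06,-h,(0,0,255))):
            q=[P(top+z*ax+r*red(a)) for a in np.linspace(0,6.283,60)]
            cv2.polylines(im,[np.array(q)],True,col,1)
        q=[P(np.array([x,y,.01])) for x,y in((.17,.08),(.17,-.08),(-.02,-.08),(-.02,.08))]
        cv2.polylines(im,[np.array(q)],True,(255,0,255),1)
        o[:399,X:X+399]=im
    cv2.imwrite(dst,o)
E
python3 -c "
from ov import *
overlay([.6396,.0552,.2117],.3068,'0','pics/ov1.png')"
```

```text
(no output)
```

View pics/ov1.png

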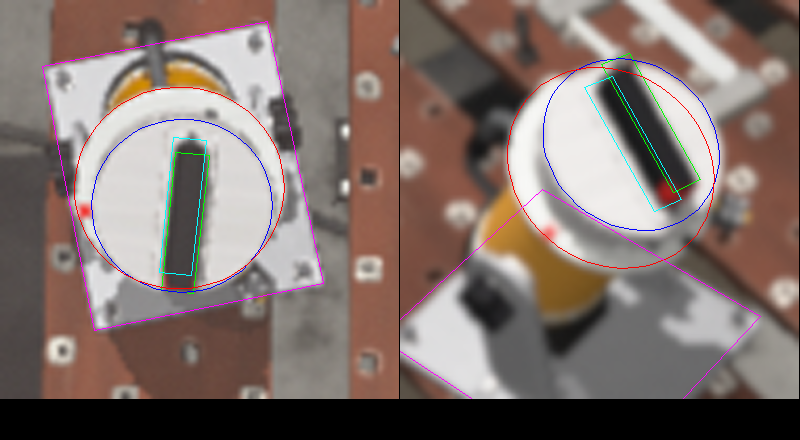

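The overlay agrees to about 3 mm: the lid sits slightly right of the fit in the top view and slightly lower in the scene view, and the bar angle of about 0.31 is right. Next I'll compute the approach.

```bash
cat > plan.py <<'E'
from geo import *
p=[.6405,.0543,.2117]; t0=.307
def target(h,t,dz=-.001):
    r=R.from_euler('z',p[2]); a=r.apply(ax); x=r.apply(red(t)); z=-a; y=np.cross(z,x)
    return world(p,top+h*ax)+[0,0,dz], R.from_matrix(np.c_[x,y,z])
def delta(h,t):
    s=robot.get_state(); q=s["tcp_rot"]; c=R.from_quat([q[1],q[2],q[3],q[0]])
    P,O=target(h,t); d=(P-s["ee_pos"])/.025; rv=np.degrees((O*c.inv()).as_rotvec())/5
    print("t",s["clock"],"d",d.round(2),"rv",rv.round(2),"j",np.round(s["joint_positions"],2),"F",s["wrist_force"].round(1),"M",s["moment"].round(2),"w",round(s["gripper_width"],4),"gf",s["gripper_force"])
E
python3 -c "
from plan import *
delta(.12,t0);delta(.005,t0);print(R.from_euler('z',p[2]).apply(ax))"
```

```text
t 0.1 d [ 16.83 -23.5    4.31] rv [ 0.82 -5.96  1.75] j [ 1.15  0.25  1.56  0.    1.34 -0.17] F [-0.  -0.2  0. ] M [ 0.04 -0.03 -0.02] w 0.0853 gf 0.0
t 0.1 d [ 19.08 -23.02   0.32] rv [ 0.82 -5.96  1.75] j [ 1.15  0.25  1.56  0.    1.34 -0.17] F [-0.  -0.2  0. ] M [ 0.04 -0.03 -0.02] w 0.0853 gf 0.0
[-0.48883756 -0.10506113  0.8660254 ]
```

Call:
play_rows(series="0.7 -0.98 0.4 0.034 -0.248 0.073 1;0.7 -0.98 0.4 0.034 -0.248 0.073 1;0.7 -0.98 0.4 0.034 -0.248 0.073 1;0.7 -0.98 0.4 0.034 -0.248 0.073 1;0.7 -0.98 0.4 0.034 -0.248 0.073 1;0.7 -0.98 0.4 0.034 -0.248 0.073 1;0.7 -0.98 0.4 0.034 -0.248 0.073 1;0.7 -0.98 0.4 0.034 -0.248 0.073 1")

```text
clock: 0.9
ee_pos: [0.3017, 0.4325, 0.3112]
tcp_rot: [0.085, 0.099, 0.991, 0.022]
wrist_force: [0.3, -0.3, -0.1]
gripper_width: 0.0852
gripper_force: 0.0
```

Call:
play_rows(series="0.7 -0.98 0.14 0.034 -0.248 0.073 1;0.7 -0.98 0.14 0.034 -0.248 0.073 1;0.7 -0.98 0.14 0.034 -0.248 0.073 1;0.7 -0.98 0.14 0.034 -0.248 0.073 1;0.7 -0.98 0.14 0.034 -0.248 0.073 1;0.7 -0.98 0.14 0.034 -0.248 0.073 1;0.7 -0.98 0.14 0.034 -0.248 0.073 1;0.7 -0.98 0.14 0.034 -0.248 0.073 1")

```text
clock: 1.7
ee_pos: [0.4416, 0.2366, 0.339]
tcp_rot: [0.168, 0.073, 0.982, 0.045]
wrist_force: [0.1, 0.3, 1.2]
gripper_width: 0.0857
gripper_force: 0.0
```

Call:
play_rows(series="0.7 -0.98 0 0.034 -0.248 0.073 1;0.7 -0.98 0 0.034 -0.248 0.073 1;0.7 -0.98 0 0.034 -0.248 0.073 1;0.7 -0.98 0 0.034 -0.248 0.073 1;0.7 -0.98 0 0.034 -0.248 0.073 1;0.7 -0.98 0 0.034 -0.248 0.073 1;0.7 -0.98 0 0.034 -0.248 0.073 1;0.7 -0.98 0 0.034 -0.248 0.073 1")

```text
clock: 2.5
ee_pos: [0.5816, 0.0406, 0.3388]
tcp_rot: [0.25, 0.046, 0.965, 0.067]
wrist_force: [0.2, 0.2, 0.3]
gripper_width: 0.0855
gripper_force: 0.0
```

```bash
python3 - <<'E'
from plan import *
import cv2
o=np.zeros((420,800,3),np.uint8)
for n,X,u0,v0 in(("top",0,200,115),("scene",400,165,110)):
    im=robot.read_camera(n)[:,:,::-1].copy(); cv2.imwrite(f"pics/{n}1.png",im)
    o[:399,X:X+399]=cv2.resize(im[v0:v0+114,u0:u0+114],(399,399),interpolation=cv2.INTER_CUBIC)
cv2.imwrite("pics/c1.png",o)
delta(.12,t0); delta(.005,t0)
E
```

```text
t 2.6 d [-0.    0.11 -0.01] rv [-0.01 -0.02  0.03] j [-0.22 -0.28  1.94  0.25  1.01 -1.78] F [-0.1  0.   0.5] M [-0.08  0.3   0.04] w 0.0852 gf 0.0
t 2.6 d [ 2.25  0.59 -3.99] rv [-0.01 -0.02  0.03] j [-0.22 -0.28  1.94  0.25  1.01 -1.78] F [-0.1  0.   0.5] M [-0.08  0.3   0.04] w 0.0852 gf 0.0
```

View pics/c1.png

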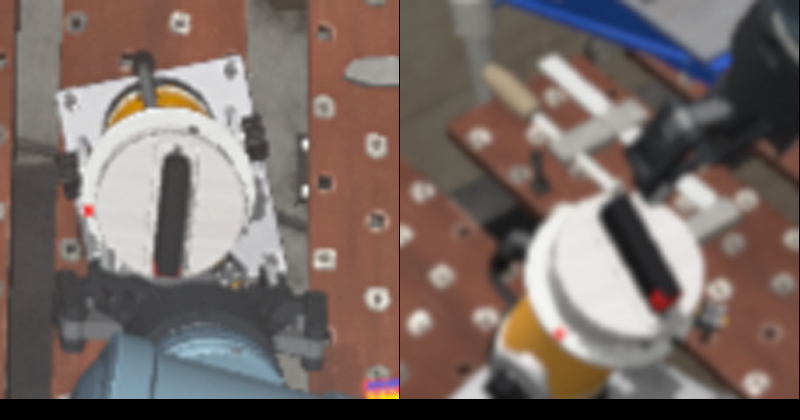

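The gripper hangs squarely in front of the bar, with its fingers either side of the bar line (columns 70 and 310 in the top crop). Next I advance along the axis.

Call:
play_rows(series="0.3 0.08 -0.53 0 0 0 1;0.3 0.08 -0.53 0 0 0 1;0.3 0.08 -0.53 0 0 0 1;0.3 0.08 -0.53 0 0 0 1;0.3 0.08 -0.53 0 0 0 1;0.3 0.08 -0.53 0 0 0 1;0.25 0.06 -0.44 0 0 0 1;0.1 0.02 -0.2 0 0 0 1")

```text
clock: 3.4
ee_pos: [0.6346, 0.0564, 0.242]
tcp_rot: [0.249, 0.045, 0.965, 0.067]
wrist_force: [0.6, -0.2, -0.1]
gripper_width: 0.0852
gripper_force: 0.0
```

```bash
python3 - <<'E'
from plan import *
import cv2
o=np.zeros((420,800,3),np.uint8)
for n,X,u0,v0 in(("top",0,200,115),("scene",400,165,130)):
    im=robot.read_camera(n)[:,:,::-1].copy()
    o[:399,X:X+399]=cv2.resize(im[v0:v0+114,u0:u0+114],(399,399),interpolation=cv2.INTER_CUBIC)
cv2.imwrite("pics/c2.png",o)
delta(.005,t0)
E
```

```text
t 3.5 d [ 0.14 -0.09 -0.18] rv [-0.01 -0.02 -0.02] j [-0.17 -0.06  1.93  0.26  0.8  -1.78] F [ 0.4 -0.1  0.2] M [-0.11  0.26 -0.  ] w 0.0856 gf 0.0
```

View pics/c2.png

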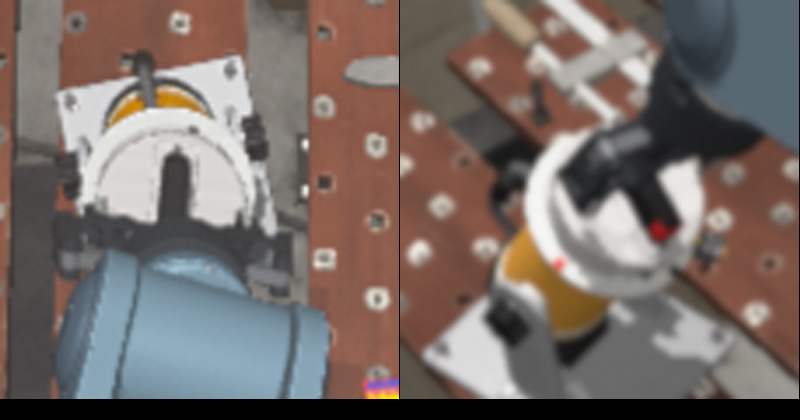

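The fingers straddle the bar at mid-length, clear of the lid. I'll make the last few mm and close gently.

Call:
play_rows(series="0.14 -0.06 -0.18 0 0 0 1;0 0 0 0 0 0 0;0 0 0 0 0 0 0;0 0 0 0 0 0 0;0 0 0 0 0 0 0;0 0 0 0 0 0 0;0 0 0 0 0 0 0;0 0 0 0 0 0 0", newtons=20)

```text
clock: 4.3
ee_pos: [0.6386, 0.0546, 0.2398]
tcp_rot: [0.25, 0.045, 0.965, 0.067]
wrist_force: [-3.1, 4.8, 3.8]
gripper_width: 0.0178
gripper_force: 24.9
```

```bash
python3 -c "
from plan import *
delta(.005,t0)"
```

```text
t 4.3 d [-0.02 -0.03 -0.06] rv [-0.02  0.   -0.02] j [-0.17 -0.05  1.92  0.27  0.79 -1.79] F [-3.1  4.8  3.8] M [0.42 0.35 0.25] w 0.0178 gf 24.897054433822632
```

Gripped at 17.8 mm. I'll firm the grip and start the twist about the lid axis.

Call:
play_rows(series="0 0.02 0 0 0 0 0;0.003 0.001 -0.006 0.489 0.105 -0.866 0;0.003 0.001 -0.006 0.489 0.105 -0.866 0;0.003 0.001 -0.006 0.489 0.105 -0.866 0;0.003 0.001 -0.006 0.489 0.105 -0.866 0;0.003 0.001 -0.006 0.489 0.105 -0.866 0;0 0 0 0 0 0 0", newtons=60)

```text
clock: 5.0
ee_pos: [0.6387, 0.0537, 0.2388]
tcp_rot: [0.23, 0.254, 0.932, 0.119]
wrist_force: [-7.4, -3.3, 6.9]
gripper_width: 0.0169
gripper_force: 63.5
```

```bash
python3 -c "
from plan import *
delta(.005-.0008,t0+np.radians(25))
delta(.005-.0024,1.571)"
```

```text
t 5.0 d [-0.01  0.01 -0.05] rv [ 0.01 -0.    0.  ] j [-0.17 -0.05  1.92  0.26  0.79 -1.35] F [-7.4 -3.3  6.9] M [-0.47  1.04 -0.21] w 0.0169 gf 63.48958611488342
t 5.0 d [ 0.02  0.01 -0.1 ] rv [ 4.64  0.99 -8.21] j [-0.17 -0.05  1.92  0.26  0.79 -1.35] F [-7.4 -3.3  6.9] M [-0.47  1.04 -0.21] w 0.0169 gf 63.48958611488342
```

Call:
play_rows(series="0.003 0.001 -0.004 0.489 0.105 -0.866 0;0.003 0.001 -0.004 0.489 0.105 -0.866 0;0.003 0.001 -0.004 0.489 0.105 -0.866 0;0.003 0.001 -0.004 0.489 0.105 -0.866 0;0.003 0.001 -0.004 0.489 0.105 -0.866 0;0.003 0.001 -0.004 0.489 0.105 -0.866 0;0.003 0.001 -0.004 0.489 0.105 -0.866 0;0 0 0 0 0 0 0")

```text
clock: 5.8
ee_pos: [0.6382, 0.0529, 0.237]
tcp_rot: [0.183, 0.522, 0.813, 0.181]
wrist_force: [-12.3, -7.4, 6.2]
gripper_width: 0.0168
gripper_force: 64.0
```

Call:
play_rows(series="0.002 0.001 -0.004 0.489 0.105 -0.866 0;0.002 0.001 -0.004 0.489 0.105 -0.866 0;0 0 0 0 0 0 0;0 0 0 0 0 0 0")

```text
clock: 6.2
ee_pos: [0.6379, 0.0528, 0.2365]
tcp_rot: [0.167, 0.591, 0.765, 0.195]
wrist_force: [-14.6, -9.0, 5.6]
gripper_width: 0.0169
gripper_force: 64.2
```

```bash
python3 -c "
from plan import *
delta(.005-.0024,1.571)"
```

```text
t 6.2 d [ 0.05  0.05 -0.01] rv [ 0.28  0.01 -0.43] j [-0.17 -0.05  1.92  0.26  0.79 -0.56] F [-14.6  -9.    5.6] M [-1.31  2.02 -0.6 ] w 0.0169 gf 64.17097806930542
```

Call:
play_rows(series="0 0 0 0.245 0.053 -0.433 0;0 0 0 0.245 0.053 -0.433 0;0 0 0 0 0 0 0")

```text
clock: 6.5
ee_pos: [0.6378, 0.0529, 0.2363]
tcp_rot: [0.158, 0.623, 0.739, 0.202]
wrist_force: [-14.6, -8.8, 6.3]
gripper_width: 0.0169
gripper_force: 64.5
```

```bash
python3 - <<'E'
from plan import *
import cv2
delta(.005-.0024,1.571)
s=robot.get_state();print(s["moment"]@[.489,.105,-.866])
o=np.zeros((420,800,3),np.uint8)
for n,X,u0,v0 in(("top",0,200,115),("scene",400,165,130)):
    im=robot.read_camera(n)[:,:,::-1].copy()
    o[:399,X:X+399]=cv2.resize(im[v0:v0+114,u0:u0+114],(399,399),interpolation=cv2.INTER_CUBIC)
cv2.imwrite("pics/c3.png",o)
E
```

```text
t 6.5 d [ 0.06  0.05 -0.  ] rv [-0.18 -0.1   0.41] j [-0.17 -0.05  1.92  0.26  0.79 -0.48] F [-14.6  -8.8   6.3] M [-1.67  1.87  0.26] w 0.0169 gf 64.54082071781158
-0.8445430823077259
```

View pics/c3.png

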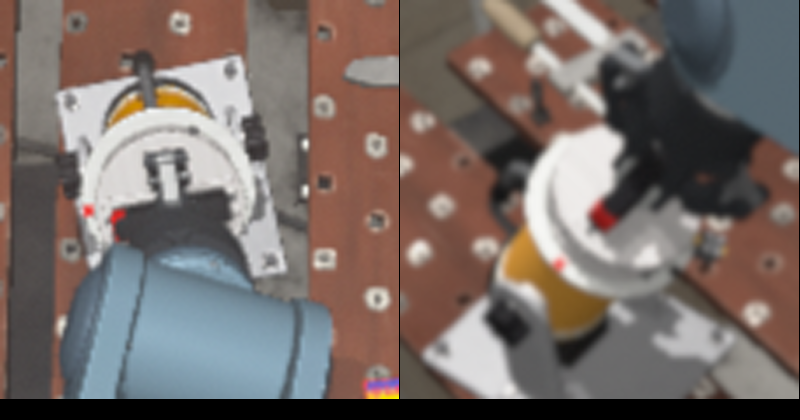

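The red end now stands beside the red mark (columns 118 and 88 in the top crop). The opposing axis moment jumped from about 0 to 0.84 N m, so the lid is against its hard stop. I'll release and back off along the axis.

Call:
play_rows(series="0 0 0 0 0 0 0.5;0 0 0 0 0 0 1;0 0 0 0 0 0 1;0 0 0 0 0 0 1;0 0 0 0 0 0 1;0 0 0 0 0 0 1;0 0 0 0 0 0 1")

```text
clock: 7.3
ee_pos: [0.6396, 0.0551, 0.2376]
tcp_rot: [0.158, 0.623, 0.738, 0.206]
wrist_force: [-0.7, -0.1, 0.5]
gripper_width: 0.0852
gripper_force: 0.0
```

Call:
play_rows(series="-0.15 -0.03 0.26 0 0 0 1;-0.3 -0.06 0.53 0 0 0 1;-0.3 -0.06 0.53 0 0 0 1;-0.4 -0.09 0.71 0 0 0 1;-0.4 -0.09 0.71 0 0 0 1;-0.4 -0.09 0.71 0 0 0 1;-0.4 -0.09 0.71 0 0 0 1;-0.4 -0.09 0.71 0 0 0 1")

```text
clock: 8.1
ee_pos: [0.5701, 0.04, 0.3607]
tcp_rot: [0.159, 0.623, 0.737, 0.206]
wrist_force: [0.8, 0.3, 0.5]
gripper_width: 0.0853
gripper_force: 0.0
```

Call:
play_rows(series="-0.6 -0.1 0.7 0 0 0 1;-0.6 -0.1 0.7 0 0 0 1;-0.6 -0.1 0.5 0 0 0 1;0 0 0 0 0 0 1;0 0 0 0 0 0 1")

```text
clock: 8.6
ee_pos: [0.5258, 0.0325, 0.4072]
tcp_rot: [0.159, 0.623, 0.737, 0.206]
wrist_force: [-0.9, -0.1, -0.1]
gripper_width: 0.0853
gripper_force: 0.0
```

```bash
python3 - <<'E'
from plan import *
import cv2
for n in("top","scene"): cv2.imwrite(f"pics/{n}9.png",robot.read_camera(n)[:,:,::-1])
from ov import overlay
overlay(p,1.571,'9','pics/ov9.png')
delta(.12,1.571)
E
```

```text
t 8.7 d [ 2.24  0.36 -2.71] rv [-0.26 -0.06  0.44] j [-0.27 -0.46  1.96  0.25  1.18 -0.48] F [-0.3  0.2  0.1] M [-0.03  0.19 -0.05] w 0.0851 gf 0.0
```

View pics/ov9.png

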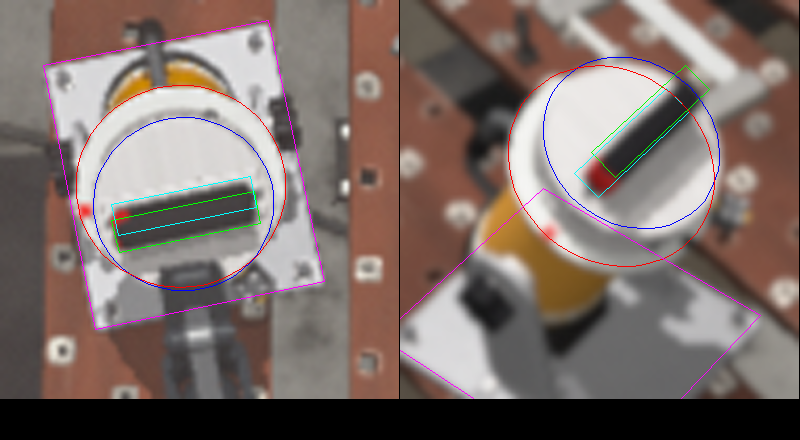

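With the lid at 1.571, the drawn outline runs parallel to the bar, the red end is by the mark, and the gripper is clear. I'm handing in.

```bash
python3 -c "
from station import robot
print(robot.hand_in())"
```

```text
the job is handed in; nothing more can be done
None
```

The lid is twisted clockwise to its hard stop with the red end beside the lock mark, past the catch by the torque and the final pictures; the gripper is open and clear, the things round it were not touched, and the job was handed in at about 8.7 s.

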